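# Slide a thin book out over the shelf edge

### The job

Without picking it up, push the thin book that lies flat on the low desk shelf, away from the robot, until it sticks out 40 mm over the shelf's far edge, squarely (its front edge parallel to the shelf edge), so that the reader across the desk can get a thumb and fingers round it. Keep it flat on the shelf all the while, do not disturb the mug or the jar, and finish with the hand clear of everything.

Things in the scene. Friction and masses are not known exactly. Their poses are not given: they have to be found in the camera images.
- shelf: Low desk shelf of pale wood, fixed to the desk: a top board 280 mm deep (its x) by 520 mm wide (its y) and 20 mm thick, on two side panels; its upper face is 80 mm above the desk. Origin at desk height under the board's centre; its x axis points away from the robot, square to the far edge.
- shelf_edge (a point): Middle of the shelf's far edge, on the upper face of the board (80 mm above the desk). Same axes as the shelf: x points outward, square to the edge; y runs along the edge.
- book: Thin grey cloth-bound hardback, loose, lying flat on the shelf: 120 mm (its x) by 170 mm (its y), 12 mm thick, about 0.2 kg; it acts as one rigid block and slides on the bare wood. Origin at the centre of its underside; its spine is the straight 170 mm side at x = -60 mm, towards the robot; its front edge is the opposite side at x = +60 mm. It starts wholly on the shelf, with the middle of its front edge 20 to 75 mm short of the far edge and up to about 14 degrees askew.
- book_front (a point): Middle of the book's front edge (the 170 mm side farthest from the robot), at half its thickness; same axes as the book.
- mug: White ceramic mug, 76 mm across, its handle pointing roughly towards the robot, 85 mm tall, loose, standing on the shelf to one side of the book. Origin at the centre of its foot. Not to be disturbed.
- jar: Glass jar with a brass lid, 60 mm across, 75 mm tall, loose, standing on the shelf on the other side of the book. Origin at the centre of its foot. Not to be disturbed.
There are look-alikes about, which are no part of the job. Of the things like the book, leave any that is orange; of the rest the smaller one is meant.

How it is judged:
At the end, for the whole second after the job is handed in: The middle of the book's front edge is 40 mm (within 8 mm) beyond the shelf's far edge, the book is within 6 degrees of square to that edge, lies flat on the shelf and is at rest; mug and jar stand upright (x of book_front in the frame of shelf_edge between 0.032 and 0.048 m and angle between the x axis of book and the x axis of shelf, either way round below 0.105 rad and z of book in the frame of shelf between 0.077 and 0.083 m and angle between book's own z axis and vertical below 0.04 rad and linear speed of book below 0.01 m/s and angle between each of mug, jar's own z axis and vertical below 0.1 rad); the robot touches nothing.
It fails at once if the book is lifted more than 8 mm off the shelf (z of book in the frame of shelf above 0.088 m).
It fails at once if the book is tipped by more than 7 degrees or falls off (angle between book's own z axis and vertical above 0.12 rad or z of book in the frame of shelf below 0.07 m).
It fails at once if mug or jar moved by more than 15 mm (distance of any of mug, jar from where it was at the start of the episode above 0.015 m).
It also fails if it takes over 40 s, if anything falls off the work surface, if the arm or the gripper's body presses on something with over 40 N, if the wrist force passes 120 N, or if a joint passes its speed limit or range.

### The arm

A 7-joint arm with a two-finger parallel gripper is mounted at the origin on the work surface. World frame = base frame: x ahead of the robot, y to its left, z up, the work surface at z = 0. Lengths are in m, angles in rad, forces in N, time in s.
With the tool pointing down it reaches from about 0.425 to 0.925 m from the base axis. Payload 6.8 kg.
Tool frame: the origin (TCP) lies midway between the tips of the shut fingers; the grasp point (between the pads) lies 19 mm behind it; z points along the fingers, y is the direction in which the jaws open and shut (so a half turn about z gives the same grasp; the last joint's range is limited). The gripper opens to 85 mm and grips with 20 to 120 N. Pads are 22 mm wide; open, the fingers measure 114 mm over their backs; the gripper's body (76 mm by 85 mm) begins 54 mm behind the grasp point. The pads swing forward as they close: fully open they stand 13 mm farther back than shut.
Start: joints at [1.029, 0.477, 0.022, 1.555, -0.011, 1.109, -0.083], TCP at [0.284, -0.612, 0.231] pointing down, gripper open.
Joint ranges: [-2.96, 2.96], [-0.34, 2.1], [-1.41, 1.46], [0.24, 2.44], [-1.37, 4.51], [0.17, 1.92], [-2.96, 2.96]. Speed limits (rad/s): [2.39, 2.39, 3.14, 3.14, 3.14, 3.14, 3.14].

### API

Orientations are given as a unit quaternion [w, x, y, z].
In Python, from station import bot gives the robot as it stands. The module is installed in compiled form; this text tells all that it offers.
- The arm moves only by the tool play_rows, never from a script. Its argument "motion" is a list of rows, each a list of 2 entries, a list of its own where there are three numbers: the shift along the tool's x, y, z as a fraction of full scale, then the turn, a rotation vector about the tool's x, y, z as a fraction of full scale. In form: [[[tx, ty, tz], [rx, ry, rz]], ...]. A call has 1 to 8 rows; each row is the pose to reach, as a shift and turn from the pose measured when the call began, along the tool's axes at that moment, turning the shorter way round; what a row does not reach only later rows make up. Full scale, the value 1, is 400 mm for a shift and 360 degrees for a turn. A row lasts 1/10 s, in which the tool goes at most 50 mm and 8.59 degrees, less where a joint would pass 70% of its speed; a pose out of reach is approached as far as the arm can. A call with a number of a shift or a turn outside -1 to 1 is refused whole. A call with a gripper value outside its range is refused whole. "fingers" is the finger opening in mm, from 0 to 85.4, set as the call begins (left out, the last holds). The fingers move at their own pace and stop on an object; "grip_force" is the grip in N (left out, the last holds). Time passes only in rows, so rows that repeat a pose let the fingers close. It gives the time, the measured TCP pose, the force and the opening at its end, in the units of the state.
- bot.get_obs(): the state, without advancing time (a new reading comes with each control period).
- bot.read_camera(name): name is "side" or "top" or "wrist"; returns a dict with "pixels" (420x560x3 uint8, red, green, blue), "range_z" (420x560 float32, m along the optical axis (not along the pixel's ray), 0 where there is no reading), "fovy" (degrees; the focal length in pixels is half the picture's height over the tangent of half this angle, whatever the lens; pixels are square), "cx", "cy" (the principal point, pixels), "pose" (4x4, takes a point from camera to world coordinates). Camera axes: x right, y down, z forward; pixel columns grow to the right and rows downward; lengths in m; the calibration is good to about 2 mm. A picture is of the moment at which its call begins.
- bot.hand_in(): hands the job in, once; it reports no verdict.
The state is a dict: "t": time; "q": joint angles; "joint_vel": joint speeds; "joint_torque": joint torques, N m; "eef_pos": TCP position; "tool_rot": TCP orientation; "contact_force": force on the tool from outside, world axes, zero at the start; "torque": the same for the moment, N m; "gripper_width": opening from 0.0 (shut) to 1.0 (fully open).
Only numpy, scipy, OpenCV 4.12 (cv2) and the standard library are available. Lean on these libraries where they do the work, as an engineer would, in place of code of your own. Each camera call takes 0.05 s, during which the arm holds its last target.

## Working session

There is one attempt and no reset: what is moved stays moved. The work goes in short steps, Python scripts to look and compute and a tool call to move; the robot and the scene stay as the last step left them, time stands still between calls to the robot, and variables do not carry over. Pictures are saved under pics/ and viewed, and the job is handed in when it is done.

Besides the shell and the picture viewer there is one more tool, called after "Request:" as name([rows], argument=value, ...), one row to a line, values as JSON. play_rows: Moves the arm, as the interface text tells. Shift numbers are shares of 400 mm and turn numbers shares of 360 degrees, none past 1 either way. Its arguments: {"type":"object","properties":{"motion":{"type":"array"},"fingers":{"type":"number"},"grip_force":{"type":"number"}},"required":["motion"]}

```bash
ls; mkdir -p pics; python3 - <<'E'
from station import bot
import cv2,numpy as np
o=bot.get_obs();print(o)
for n in ["top","side","wrist"]:
    c=bot.read_camera(n);np.savez(f"pics/{n}0.npz",**c)
    cv2.imwrite(f"pics/{n}0.png",c["pixels"][:,:,::-1]);print(n,c["fovy"],c["cx"],c["cy"],c["pose"].round(3).tolist())
E
```

```text
pics
{'t': 0.0, 'q': array([ 1.02888084,  0.47781369,  0.02237758,  1.55645826, -0.01150883,
        1.10928165, -0.08312514]), 'joint_vel': array([-0.00187859,  0.00237646, -0.00055195,  0.00075655, -0.00084525,
        0.00161559, -0.00011265]), 'joint_torque': array([ 6.65163716e-04, -5.96447539e+01,  1.60798028e+00, -2.81196767e+01,
        1.23563441e-02,  9.27410438e-03, -2.57534555e-05]), 'eef_pos': array([ 0.28344596, -0.61195311,  0.23031446]), 'tool_rot': array([-8.76079356e-04,  9.76571625e-01,  2.15190666e-01, -2.67920133e-04]), 'contact_force': array([-0.11068483, -0.05834744,  0.6313116 ]), 'torque': array([-0.04144464, -0.01586007,  0.02645438]), 'gripper_width': 0.9999391815548847}
top 54.414430169206256 281.4477932793171 204.98986832369133 [[-0.029, -0.99, 0.136, 0.391], [-1.0, 0.028, -0.003, 0.128], [-0.001, -0.136, -0.991, 1.146], [0.0, 0.0, 0.0, 1.0]]
side 56.68410685107967 284.97952074076045 200.9926369220279 [[-0.748, -0.442, 0.494, 0.001], [-0.663, 0.478, -0.576, 0.709], [0.018, -0.759, -0.651, 0.767], [0.0, 0.0, 0.0, 1.0]]
wrist 60.82436331131689 279.2261469755422 200.8945721014301 [[0.421, -0.861, -0.286, 0.358], [-0.907, -0.4, -0.132, -0.579], [-0.001, 0.315, -0.949, 0.372], [0.0, 0.0, 0.0, 1.0]]
```

View pics/top0.png

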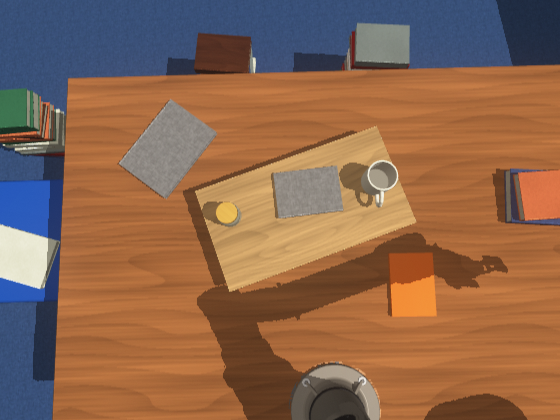

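View pics/side0.png

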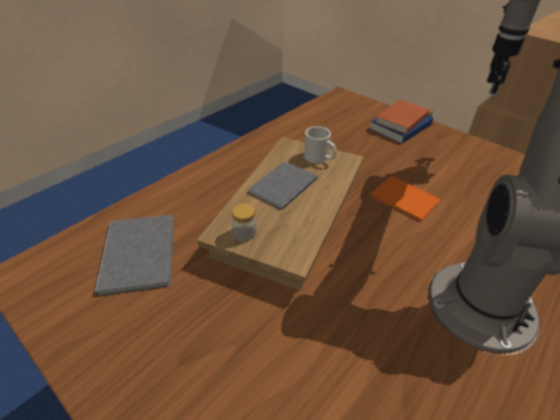

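Candidates in the top view are a grey book on the shelf (308,192), a larger grey book on the desk (167,148), and an orange one (412,285). Orange is excluded, and of the two grey ones the shelf book is the smaller. I'll confirm with a crop and measure it.

```bash
cat > h.py <<'E'
import numpy as np,cv2
def pix2plane(c,uv,z):
    f=210/np.tan(np.radians(c["fovy"])/2)
    uv=np.atleast_2d(uv).astype(float)
    d=np.c_[(uv[:,0]-c["cx"])/f,(uv[:,1]-c["cy"])/f,np.ones(len(uv))]
    P=np.array(c["pose"]);w=d@P[:3,:3].T;o=P[:3,3]
    return o+w*((z-o[2])/w[:,2])[:,None]
def cloud(c):
    f=210/np.tan(np.radians(c["fovy"])/2)
    v,u=np.mgrid[:420,:560];Z=c["range_z"]
    p=np.stack([(u-c["cx"])/f*Z,(v-c["cy"])/f*Z,Z],-1)
    P=np.array(c["pose"]);return p@P[:3,:3].T+P[:3,3]
def measure(c,verbose=True,vis=None):
    """top view: returns shelf frame & book"""
    pts=cloud(c);z=pts[...,2];ok=c["range_z"]>0
    hsv=cv2.cvtColor(c["pixels"],cv2.COLOR_RGB2HSV)
    up=(ok&(z>0.06)&(z<0.20)).astype(np.uint8)
    wood=(ok&(abs(z-0.085)<0.015)).astype(np.uint8)
    wood=cv2.morphologyEx(wood,cv2.MORPH_OPEN,np.ones((5,5)))
    cs,_=cv2.findContours(wood,cv2.RETR_EXTERNAL,cv2.CHAIN_APPROX_NONE)
    cs=max(cs,key=cv2.contourArea)[:,0]
    W=pix2plane(c,cs,0.08)[:,:2].astype(np.float32)
    sr=cv2.minAreaRect(W)
    g=((hsv[...,1]<60)&(wood>0)&(z<0.105)).astype(np.uint8)
    g=cv2.morphologyEx(g,cv2.MORPH_OPEN,np.ones((7,7)))
    bs,_=cv2.findContours(g,cv2.RETR_EXTERNAL,cv2.CHAIN_APPROX_NONE)
    bs=max(bs,key=cv2.contourArea)[:,0]
    B=pix2plane(c,bs,0.092)[:,:2].astype(np.float32)
    br=cv2.minAreaRect(B)
    if vis:
        im=c["pixels"][:,:,::-1].copy();cv2.drawContours(im,[cs.reshape(-1,1,2)],-1,(0,255,0),1);cv2.drawContours(im,[bs.reshape(-1,1,2)],-1,(0,0,255),1)
        x0,y0=180,110;cv2.imwrite(vis,cv2.resize(im[y0:y0+190,x0:x0+250],None,fx=3,fy=3,interpolation=cv2.INTER_NEAREST))
    return sr,br,W,B
E
python3 - <<'E'
from h import *
c=dict(np.load("pics/top0.npz"))
sr,br,W,B=measure(c,vis="pics/m0.png");print(sr,br)
print(cv2.boxPoints(sr),cv2.boxPoints(br))
E
```

```text
((0.5335342884063721, 0.06349243223667145), (0.27947306632995605, 0.5190815329551697), 18.55814552307129) ((0.5695131421089172, 0.05538708716630936), (0.11923010647296906, 0.16873115301132202), 5.403732776641846)
[[ 0.31846067  0.26506388]
 [ 0.4836671  -0.22702603]
 [ 0.7486079  -0.13807902]
 [ 0.58340144  0.35401088]] [[ 0.502218    0.1337636 ]
 [ 0.518108   -0.03421769]
 [ 0.6368083  -0.02298942]
 [ 0.6209183   0.14499187]]
```

View pics/m0.png

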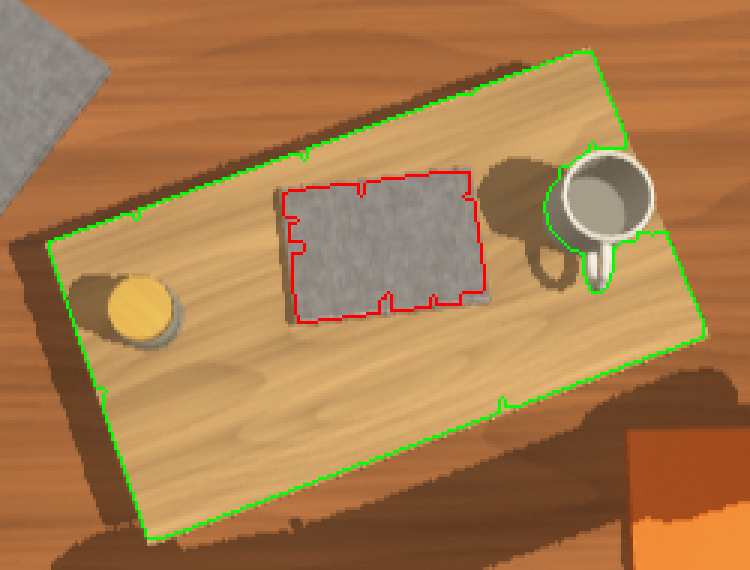

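The crop confirms the target: a grey 119×169 mm book at top pixels (308,192), lying on the shelf. The larger grey one is on the desk. Next I'll find the mug and jar positions and work out the approach move.

```bash
cat >> h.py <<'E'
from scipy.spatial.transform import Rotation as R
SO=np.array([0.5335,0.0635]);SY=np.radians(18.56)
Ms=np.array([[np.cos(SY),-np.sin(SY)],[np.sin(SY),np.cos(SY)]])
def to_s(p): return (np.atleast_2d(p)[:,:2]-SO)@Ms
def to_w(p): return SO+np.atleast_2d(p)@Ms.T
def move(o,xs,ys,z):
    q=o["tool_rot"];r=R.from_quat([q[1],q[2],q[3],q[0]])
    t=np.r_[to_w([xs,ys])[0],z]
    T=R.from_matrix(np.array([[np.cos(SY),np.sin(SY),0],[np.sin(SY),-np.cos(SY),0],[0,0,-1]]))
    d=r.inv().apply(t-o["eef_pos"]); rv=(r.inv()*T).as_rotvec()
    print("t",round(o["t"],2),"tcp_s",to_s(o["eef_pos"]).round(4),"z",o["eef_pos"][2].round(4),"F_s",(o["contact_force"][:2]@Ms).round(2),o["contact_force"][2].round(2))
    print("shift",(d/0.4).round(4),"turn",(rv/(2*np.pi)).round(4),"dist mm",np.linalg.norm(d)*1e3)
E
python3 - <<'E'
from h import *
from station import bot
c=dict(np.load("pics/top0.npz"))
p=cloud(c);S=to_s(p.reshape(-1,3)).reshape(420,560,2);z=p[...,2]
m=(z>0.11)&(z<0.18)&(abs(S[...,0])<.15)&(abs(S[...,1])<.27)
n,l=cv2.connectedComponents(m.astype(np.uint8))
for i in range(1,n):
    k=l==i
    if k.sum()>20: print(k.sum(),"s x",S[k][:,0].min(),S[k][:,0].max(),"y",S[k][:,1].min(),S[k][:,1].max(),z[k].max())
sr,br,W,B=measure(c);b=to_s(cv2.boxPoints(br));print(b)
o=bot.get_obs();move(o,-.1,-.02,.231)
E
```

```text
579 s x -0.07132728257869105 0.0352392196759578 y -0.2341708608151909 -0.15941329467299484 0.16916146279717692
465 s x 0.015240060454451022 0.07102402892813157 y 0.1631833031074792 0.2204392525237674 0.15760638038346786
[[-0.00729031  0.07656623]
 [-0.04569477 -0.08773625]
 [ 0.07040593 -0.11487395]
 [ 0.10881039  0.04942853]]
t 0.15 tcp_s [[-0.452  -0.5609]] z 0.2306 F_s [-0.07  0.02] -0.06
shift [ 1.0230e+00 -1.2475e+00  5.0000e-04] turn [-0.0002  0.      0.0175] dist mm 645.3375847276485
```

Request:
play_rows([
  [[0.1,-0.12,0],[0,0,0.005]],
  [[0.2,-0.24,0],[0,0,0.01]],
  [[0.3,-0.36,0],[0,0,0.0175]],
  [[0.4,-0.48,0],[0,0,0.0175]],
  [[0.5,-0.61,0],[0,0,0.0175]],
  [[0.5,-0.61,0],[0,0,0.0175]],
  [[0.5,-0.61,0],[0,0,0.0175]],
], fingers=85)

```text
t: 0.85
eef_pos: [0.3636, -0.3013, 0.2308]
tool_rot: [-0.001, 0.986, 0.164, -0.0]
contact_force: [0.7, -0.0, 0.3]
gripper_width: 0.994
```

```bash
python3 - <<'E'
from h import *
from station import bot
move(bot.get_obs(),-.1,-.02,.231)
E
```

```text
t 0.85 tcp_s [[-0.2772 -0.2918]] z 0.2308 F_s [ 0.65 -0.23] 0.26
shift [ 0.4473 -0.6767  0.0016] turn [-0.0005 -0.      0.001 ] dist mm 324.4601725535589
```

Request:
play_rows([
  [[0.06,-0.1,0],[0,0,0]],
  [[0.13,-0.2,0],[0,0,0]],
  [[0.2,-0.3,0],[0,0,0.001]],
  [[0.26,-0.4,0],[0,0,0.001]],
  [[0.33,-0.5,0],[0,0,0.001]],
  [[0.4,-0.6,0],[0,0,0.001]],
  [[0.447,-0.677,0],[-0.0005,0,0.001]],
  [[0.447,-0.677,0],[-0.0005,0,0.001]],
], fingers=85.4)

```text
t: 1.65
eef_pos: [0.4457, 0.0183, 0.232]
tool_rot: [-0.001, 0.986, 0.165, 0.001]
contact_force: [-0.4, 0.0, 0.1]
gripper_width: 0.997
```

```bash
python3 - <<'E'
from h import *
from station import bot
move(bot.get_obs(),-.09,-.02,.1)
c=bot.read_camera("wrist");cv2.imwrite("pics/w1.png",c["pixels"][:,:,::-1])
E
```

```text
t 1.65 tcp_s [[-0.0976 -0.0149]] z 0.232 F_s [-0.35  0.12] 0.12
shift [0.0183 0.0135 0.3299] turn [-0.0002 -0.0003  0.0013] dist mm 132.28246653770358
```

View pics/w1.png

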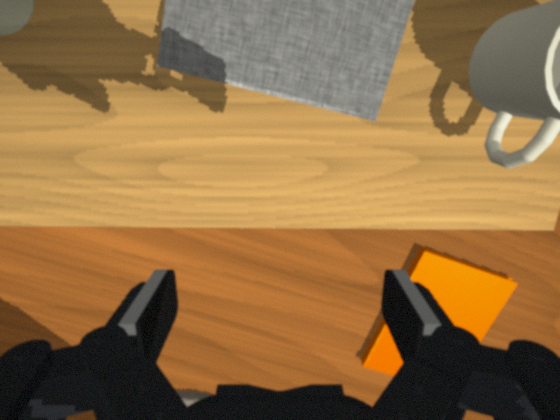

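The wrist view shows the shelf's near edge horizontal at row 228, so the tool is square to the shelf. The book's spine runs from (160,68) to (375,122). The mug handle at (510,140) is well clear of the fingers at columns 130–430. Now I'll lower the hand.

Request:
play_rows([
  [[0.018,0.0135,0.08],[0,0,0.0013]],
  [[0.018,0.0135,0.16],[0,0,0.0013]],
  [[0.018,0.0135,0.24],[0,0,0.0013]],
  [[0.018,0.0135,0.31],[0,0,0.0013]],
  [[0.018,0.0135,0.33],[0,0,0.0013]],
  [[0.018,0.0135,0.33],[0,0,0.0013]],
])

```text
t: 2.3
eef_pos: [0.4527, 0.0113, 0.0988]
tool_rot: [-0.0, 0.987, 0.159, -0.001]
contact_force: [-1.7, -0.5, 1.2]
gripper_width: 1.0
```

```bash
python3 - <<'E'
from h import *
from station import bot
move(bot.get_obs(),-.09,-.02,.075)
c=bot.read_camera("side");cv2.imwrite("pics/s1.png",cv2.resize(c["pixels"][100:300,180:400,::-1],None,fx=3,fy=3))
p=cloud(c);S=to_s(p.reshape(-1,3)).reshape(420,560,2)
m=(abs(S[...,0]+.09)<.025)&(abs(S[...,1]+.02)<.07)&(p[...,2]>.085)&(p[...,2]<.2)
v,u=np.nonzero(m);print(m.sum(),p[m][:,2].min() if m.any() else None); 
for lo,hi in((-.1,-.02),(-.02,.06)):
    k=m&(S[...,1]>lo)&(S[...,1]<hi)
    if k.any(): print(np.sort(p[k][:,2])[:8].round(4),S[k].min(0),S[k].max(0))
E
```

```text
t 2.3 tcp_s [[-0.0932 -0.0237]] z 0.0988 F_s [-1.75  0.06] 1.24
shift [ 0.0081 -0.0093  0.0596] turn [-0.0001  0.0004 -0.0007] dist mm 24.341466205327787
372 0.08518016609682566
[0.0852 0.0852 0.1149 0.1159 0.116  0.1162 0.1172 0.1179] [-0.11079495 -0.08690022] [-0.0805348 -0.034079 ]
[0.1146 0.1158 0.1163 0.1168 0.1174 0.1175 0.1176 0.1206] [-0.11103122 -0.0143927 ] [-0.07171953  0.04968652]
```

View pics/s1.png

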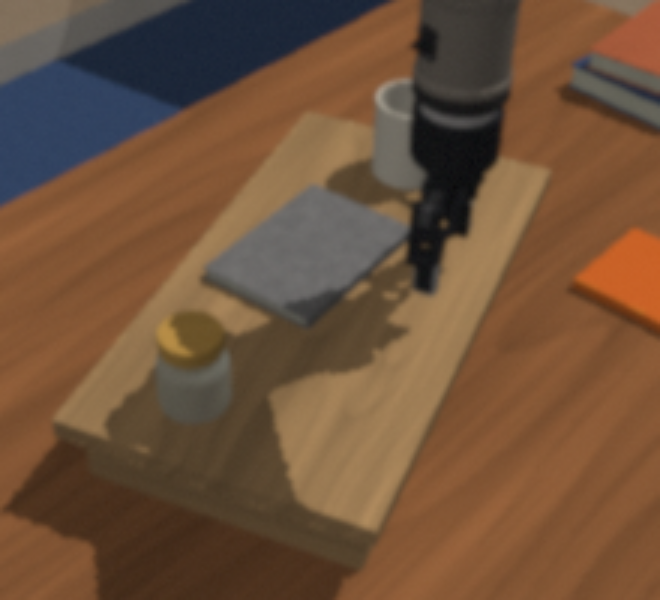

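The fingertips measure about z=0.114 with the TCP at 0.099, which fits the stated 13 mm offset. I'll lower to TCP z ≈ 0.071, putting the tips near 0.084.

Request:
play_rows([
  [[0.008,-0.009,0.03],[0,0,0]],
  [[0.008,-0.009,0.05],[0,0,-0.0007]],
  [[0.008,-0.009,0.062],[0,0,-0.0007]],
  [[0.008,-0.009,0.068],[0,0,-0.0007]],
  [[0.008,-0.009,0.068],[0,0,-0.0007]],
])

```text
t: 2.85
eef_pos: [0.4554, 0.0161, 0.0725]
tool_rot: [-0.0, 0.987, 0.162, -0.0]
contact_force: [0.6, 0.3, 1.0]
gripper_width: 1.0
```

```bash
python3 - <<'E'
from h import *
from station import bot
move(bot.get_obs(),0,-.02,.071)
c=bot.read_camera("side");p=cloud(c);S=to_s(p.reshape(-1,3)).reshape(420,560,2)
m=(abs(S[...,0]+.09)<.025)&(abs(S[...,1]+.02)<.07)&(p[...,2]<.2)&(p[...,2]>.083)
for lo,hi in((-.1,-.02),(-.02,.06)):
    k=m&(S[...,1]>lo)&(S[...,1]<hi)
    if k.any(): print(np.sort(p[k][:,2])[:10].round(4),S[k].min(0),S[k].max(0))
k=(abs(S[...,0]+.09)<.03)&(abs(S[...,1]-.07)<.03)&(p[...,2]<.1);print(np.median(p[k][:,2]))
cv2.imwrite("pics/s2.png",cv2.resize(c["pixels"][140:220,260:360,::-1],None,fx=6,fy=6))
E
```

```text
t 2.85 tcp_s [[-0.0891 -0.02  ]] z 0.0725 F_s [0.7  0.08] 0.99
shift [2.228e-01 1.000e-04 3.500e-03] turn [-0.0001  0.0001  0.0001] dist mm 89.14440886471404
[0.083  0.083  0.083  0.083  0.0831 0.0832 0.0832 0.0832 0.0833 0.0833] [-0.11418832 -0.08990245] [-0.075742   -0.02066742]
[0.083  0.083  0.083  0.0831 0.0831 0.0831 0.0831 0.0831 0.0832 0.0832] [-0.114257   -0.01698832] [-0.06549693  0.04996041]
0.08164814433318301
```

View pics/s2.png

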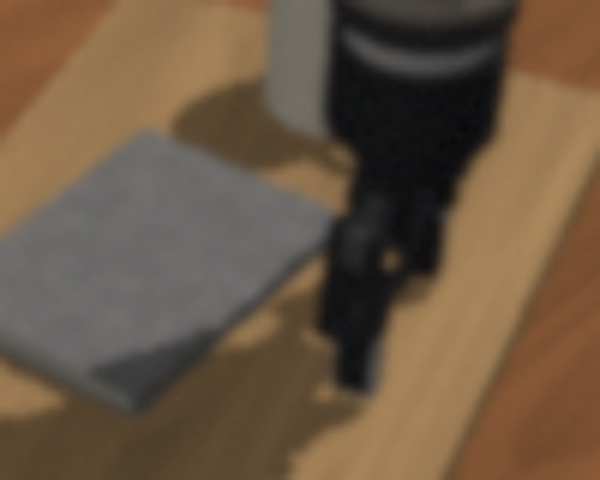

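The fingers at (350,380) stand on the near side of the spine, with the tips just above the board. I'll push slowly; the −y finger should touch first and square the book up.

Request:
play_rows([
  [[0.025,0,0.0035],[0,0,0]],
  [[0.05,0,0.0035],[0,0,0]],
  [[0.075,0,0.0035],[0,0,0]],
  [[0.095,0,0.0035],[0,0,0]],
  [[0.115,0,0.0035],[0,0,0]],
  [[0.135,0,0.0035],[0,0,0]],
  [[0.15,0,0.0035],[0,0,0]],
  [[0.15,0,0.0035],[0,0,0]],
])

```text
t: 3.7
eef_pos: [0.5135, 0.0359, 0.0714]
tool_rot: [-0.0, 0.987, 0.162, 0.0]
contact_force: [0.2, -0.2, -0.0]
gripper_width: 1.0
```

```bash
python3 - <<'E'
from h import *
from station import bot
move(bot.get_obs(),0.03,-.02,.071)
c=bot.read_camera("top");cv2.imwrite("pics/t2.png",cv2.resize(c["pixels"][110:300,180:430,::-1],None,fx=3,fy=3))
c=bot.read_camera("side");cv2.imwrite("pics/s3.png",cv2.resize(c["pixels"][120:280,200:380,::-1],None,fx=4,fy=4))
E
```

```text
t 3.7 tcp_s [[-0.0278 -0.0198]] z 0.0714 F_s [ 0.07 -0.28] -0.02
shift [0.1444 0.0005 0.001 ] turn [-0.0001 -0.0001  0.0001] dist mm 57.76820265851527
```

View pics/t2.png

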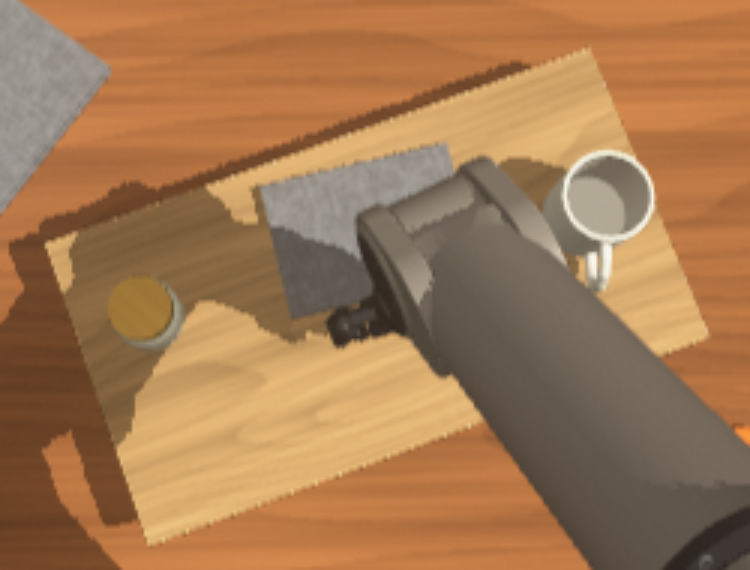

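View pics/s3.png

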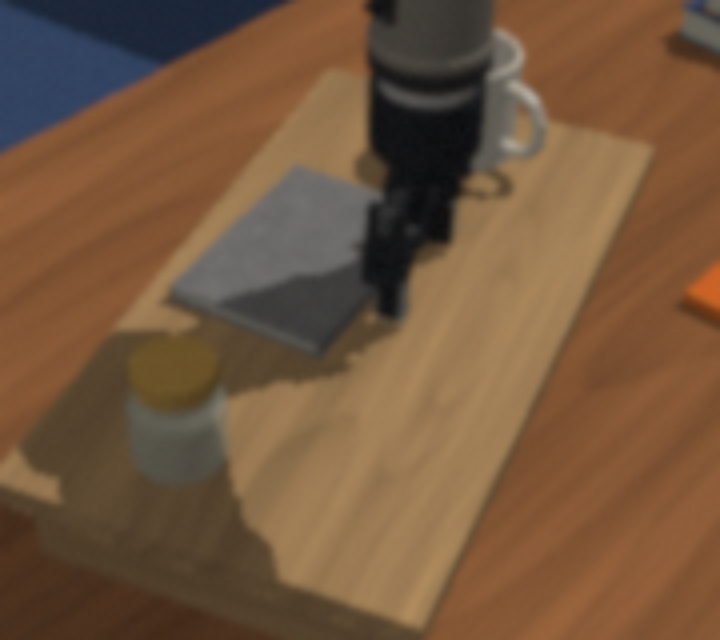

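The book is turning square: in the top crop its front edge now runs from (260,185) to (448,145). It lies flat, and the mug and jar haven't moved. I'll keep pushing, short of the final position.

Request:
play_rows([
  [[0.02,0,0.001],[0,0,0]],
  [[0.04,0,0.001],[0,0,0]],
  [[0.06,0,0.001],[0,0,0]],
  [[0.08,0,0.001],[0,0,0]],
  [[0.1,0,0.001],[0,0,0]],
  [[0.12,0,0.001],[0,0,0]],
  [[0.135,0,0.001],[0,0,0]],
  [[0.135,0,0.001],[0,0,0]],
])

```text
t: 4.6
eef_pos: [0.5651, 0.0534, 0.0709]
tool_rot: [-0.0, 0.987, 0.162, 0.001]
contact_force: [0.0, 0.5, 1.6]
gripper_width: 1.002
```

```bash
python3 - <<'E'
from h import *
from station import bot
move(bot.get_obs(),0.049,-.02,.071)
c=bot.read_camera("top");np.savez("pics/top3.npz",**c);cv2.imwrite("pics/t3.png",cv2.resize(c["pixels"][100:240,200:400,::-1],None,fx=4,fy=4))
E
```

```text
t 4.6 tcp_s [[ 0.0267 -0.0196]] z 0.0709 F_s [0.2  0.45] 1.58
shift [ 0.0557  0.001  -0.    ] turn [-0.0001 -0.0003  0.0002] dist mm 22.269600714030258
```

View pics/t3.png

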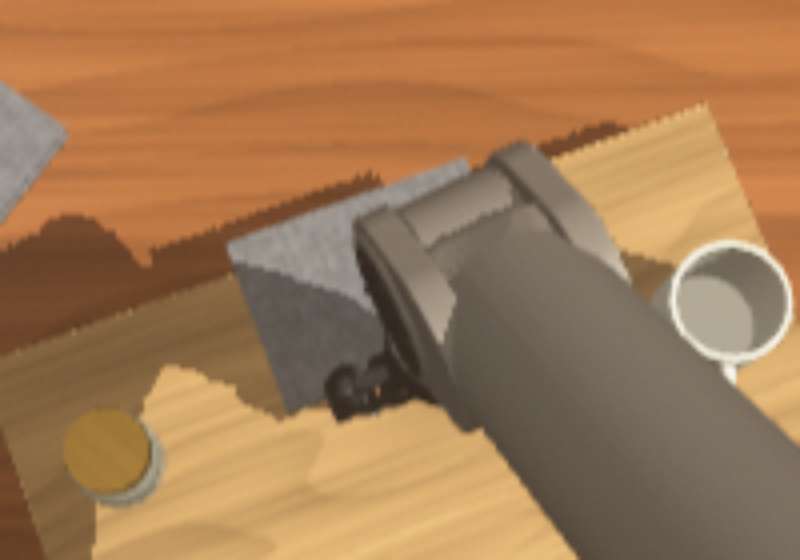

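```bash
cat >> h.py <<'E'
def front(c,u0,u1):
    hsv=cv2.cvtColor(c["pixels"],cv2.COLOR_RGB2HSV)
    z=cloud(c)[...,2]
    m=(hsv[...,1]<75)&(z>.08)&(z<.105)
    uv=[]
    for u in range(u0,u1):
        r=np.nonzero(m[90:220,u])[0]
        if len(r): uv.append((u,90+r[0]-.5))
    s=to_s(pix2plane(c,uv,.092)); a=np.polyfit(s[:,1],s[:,0],1)
    r=s[:,0]-np.polyval(a,s[:,1]);k=abs(r)<.004;a=np.polyfit(s[k,1],s[k,0],1)
    print("front: x at ends rel edge mm",((s[k,0].min()-.14)*1e3).round(1),((s[k,0].max()-.14)*1e3).round(1),"median",((np.median(s[k,0])-.14)*1e3).round(1),"yaw deg",-np.degrees(np.arctan(a[0])).round(2),"y range",s[k,1].min(),s[k,1].max(),k.sum(),len(k))
    return a
def edge(c):
    "far shelf edge bare portion, x_s"
    z=cloud(c)[...,2];m=(z>.07)&(z<.1)
    for u0,u1 in((202,245),(345,375)):
        uv=[(u,90+np.nonzero(m[90:240,u])[0][0]-.5) for u in range(u0,u1) if m[90:240,u].any()]
        s=to_s(pix2plane(c,uv,.08));print("edge x_s median",np.median(s[:,0]).round(4),s[:,1].min().round(3),s[:,1].max().round(3))
E
python3 - <<'E'
from h import *
c=dict(np.load("pics/top3.npz"));front(c,261,315);edge(c)
E
```

```text
front: x at ends rel edge mm 14.8 18.3 median 16.7 yaw deg -0.54 y range -0.0846866673230444 0.06528801501884281 54 54
edge x_s median 0.1397 0.12 0.238
edge x_s median 0.1398 -0.253 -0.168
```

The book is square to within 0.6°, and its front is 16.8 mm past the edge. It needs about 23 mm more, a shift of 0.058.

Request:
play_rows([
  [[0.012,0,0],[0,0,0]],
  [[0.024,0,0],[0,0,0]],
  [[0.036,0,0],[0,0,0]],
  [[0.046,0,0],[0,0,0]],
  [[0.053,0,0],[0,0,0]],
  [[0.057,0,0],[0,0,0]],
  [[0.057,0,0],[0,0,0]],
])

```text
t: 5.35
eef_pos: [0.5866, 0.0607, 0.071]
tool_rot: [-0.001, 0.987, 0.162, 0.001]
contact_force: [-0.1, -0.5, 0.0]
gripper_width: 1.003
```

```bash
python3 - <<'E'
from h import *
from station import bot
move(bot.get_obs(),0.0,-.02,.071)
c=bot.read_camera("top");np.savez("pics/top4.npz",**c);cv2.imwrite("pics/t4.png",cv2.resize(c["pixels"][100:240,200:400,::-1],None,fx=4,fy=4))
front(c,259,309)
E
```

```text
t 5.35 tcp_s [[ 0.0494 -0.0196]] z 0.071 F_s [-0.24 -0.4 ] 0.02
shift [-0.1235  0.0009 -0.0002] turn [-0.0001 -0.0003  0.0002] dist mm 49.39124760884275
front: x at ends rel edge mm 37.2 38.9 median 38.3 yaw deg -0.15 y range -0.06455654982921524 0.06040305322813088 21 47
```

View pics/t4.png

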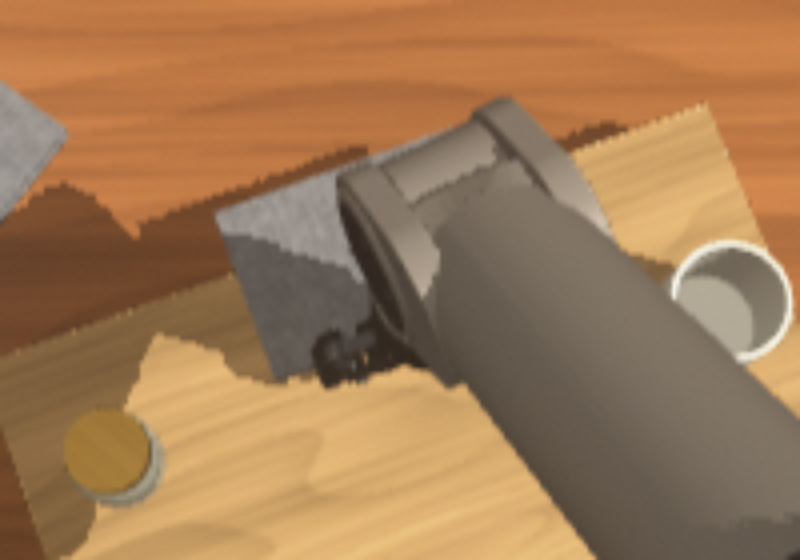

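It is now about 39 mm out and square. I'll draw back from the spine, lift, and move the hand out of the top camera's view to check.

Request:
play_rows([
  [[-0.03,0,0],[0,0,0]],
  [[-0.1,0,-0.002],[0,0,0]],
  [[-0.18,0,-0.005],[0,0,0]],
  [[-0.25,0,-0.06],[0,0,0]],
  [[-0.28,0,-0.17],[0,0,0]],
  [[-0.3,0,-0.28],[0,0,0]],
  [[-0.3,0,-0.38],[0,0,0]],
  [[-0.3,0,-0.4],[0,0,0]],
])

```text
t: 6.2
eef_pos: [0.4741, 0.0222, 0.2355]
tool_rot: [0.0, 0.987, 0.161, 0.005]
contact_force: [1.5, 0.3, 0.5]
gripper_width: 1.002
```

Request:
play_rows([
  [[0,0.1,0],[0,0,0]],
  [[0,0.2,0],[0,0,0]],
  [[0,0.3,0],[0,0,0]],
  [[-0.05,0.4,0],[0,0,0]],
  [[-0.1,0.5,0],[0,0,0]],
  [[-0.15,0.6,0],[0,0,0]],
  [[-0.2,0.65,0],[0,0,0]],
  [[-0.2,0.65,0],[0,0,0]],
])

```text
t: 7.0
eef_pos: [0.4778, -0.2546, 0.2342]
tool_rot: [0.001, 0.988, 0.157, 0.004]
contact_force: [0.1, -0.0, 0.9]
gripper_width: 1.004
```

```bash
python3 - <<'E'
from h import *
from station import bot
move(bot.get_obs(),0.0,-.02,.071)
c=bot.read_camera("top");np.savez("pics/top5.npz",**c)
hsv=cv2.cvtColor(c["pixels"],cv2.COLOR_RGB2HSV);p=cloud(c);S=to_s(p.reshape(-1,3)).reshape(420,560,2);z=p[...,2]
g=((hsv[...,1]<75)&(z>.08)&(z<.105)&(abs(S[...,1]+.02)<.13)).astype(np.uint8)
g=cv2.morphologyEx(g,cv2.MORPH_CLOSE,np.ones((5,5)));g=cv2.morphologyEx(g,cv2.MORPH_OPEN,np.ones((7,7)))
cs,_=cv2.findContours(g,0,cv2.CHAIN_APPROX_NONE);k=max(cs,key=cv2.contourArea)
br=cv2.minAreaRect(pix2plane(c,k[:,0],.092)[:,:2].astype(np.float32));b=to_s(cv2.boxPoints(br));print(br);print(((b-[.14,0])*1e3).round(1))
e=cv2.erode(g,np.ones((7,7)))>0;A=p[e];n=np.linalg.lstsq(np.c_[A[:,:2]-A[:,:2].mean(0),np.ones(len(A))],A[:,2],rcond=None)[0];print("tilt",np.hypot(*n[:2]),"z",n[2])
front(c,256,310);edge(c)
m=(z>0.11)&(z<0.18)&(abs(S[...,0])<.15)&(abs(S[...,1])<.27)
n,l=cv2.connectedComponents(m.astype(np.uint8))
for i in range(1,n):
    q=l==i
    if q.sum()>20: print(q.sum(),S[q].min(0).round(4),S[q].max(0).round(4))
im=c["pixels"][:,:,::-1].copy();cv2.drawContours(im,[k],-1,(0,0,255),1);cv2.imwrite("pics/t5.png",cv2.resize(im[100:300,180:430],None,fx=3,fy=3))
E
```

```text
t 7.0 tcp_s [[-0.1541 -0.2839]] z 0.2342 F_s [ 0.09 -0.07] 0.94
shift [ 0.3772 -0.6638  0.4088] turn [ 0.0005 -0.0011 -0.0012] dist mm 346.39667853380774
((0.6474785804748535, 0.09651598334312439), (0.12120676785707474, 0.16976915299892426), 18.327444076538086)
[[-81.7  80.1]
 [-82.4 -89.6]
 [ 38.8 -90.1]
 [ 39.5  79.7]]
tilt 0.5140718278101218 z 0.09294573275219509
front: x at ends rel edge mm 37.0 40.4 median 38.9 yaw deg -0.37 y range -0.07902030023429221 0.0712781083368179 54 54
edge x_s median 0.1397 0.12 0.238
edge x_s median 0.1398 -0.253 -0.168
577 [-0.0711 -0.2356] [ 0.0353 -0.1587]
466 [0.0151 0.1633] [0.0706 0.2208]
```

View pics/t5.png

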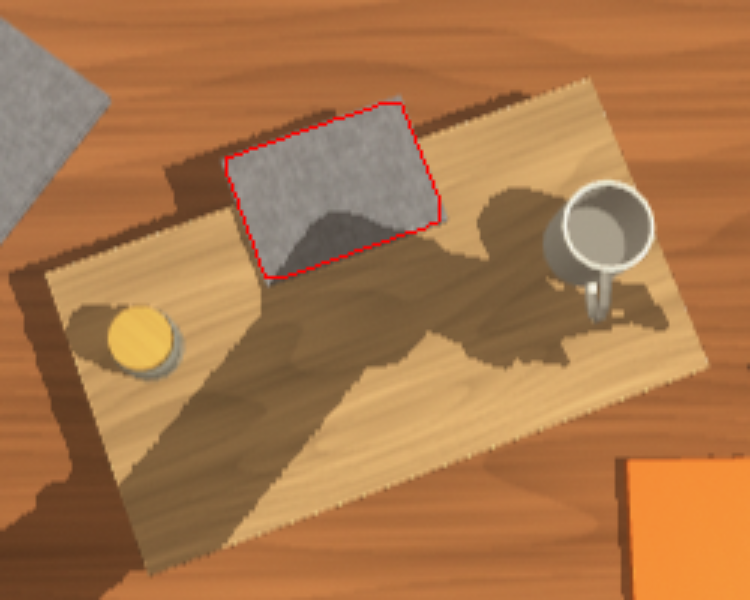

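The book is 39 mm out and 0.2–0.4° from square, and the mug and jar haven't moved. The 0.51 tilt figure disagrees with the picture. I think its mask caught other grey things, so I'll redo it inside the book's outline only.

```bash
python3 - <<'E'
from h import *
c=dict(np.load("pics/top5.npz"));p=cloud(c);S=to_s(p.reshape(-1,3)).reshape(420,560,2)
e=(S[...,0]>.065)&(S[...,0]<.172)&(abs(S[...,1]+.005)<.075)
A=p[e];print(e.sum(),A[:,2].min(),A[:,2].max())
n=np.linalg.lstsq(np.c_[A[:,:2]-A[:,:2].mean(0),np.ones(len(A))],A[:,2],rcond=None)[0];print("tilt",np.hypot(*n[:2]),"z",n[2])
E
```

```text
2238 0.08460036775276714 0.0969550298419446
tilt 3.2445413262212786e-05 z 0.09091173379199874
```

The book lies flat (tilt about 0, top face at z ≈ 0.091), so I'm handing in.

```bash
python3 -c "
from station import bot
print(bot.hand_in())"
```

```text
the job is handed in; nothing more can be done
None
```

I pushed the small grey book with both open fingertips against its spine. That squared it up and slid it out over the shelf's far edge. I then drew the hand back, lifted it clear and handed the job in at about 7 s of robot time; no verdict is reported.

Last checks from the top camera:
- **Overhang:** the front edge is about 39 mm past the shelf edge, against a target of 40 ± 8 mm.
- **Squareness:** it is 0.2–0.4° off square.
- **Flatness:** the tilt is about 0. A first tilt figure of 0.51 disagreed, most likely because its mask took in things outside the book. Refitting inside the book's outline gave essentially zero.
- **Mug and jar:** both are within about 1.5 mm of where they started, which is measurement noise.
- **Hand:** the fingertips are about 0.25 m above the desk and the hand touches nothing; the force reading is under 1 N.

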